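Set up a gift set with the jig's locating template

TASK

Make up the gift set on the plywood jig: with the metal template still down on its dowels, lay the flat green carton in the left opening and the taller pink carton in the right opening (left and right as seen from the robot). Then lift the template straight up, keeping it level all the way, and put it down squarely on the stand with the two rubber strips without disturbing the two cartons; only after that stand the dropper bottle upright in the middle between the two cartons, and set the square white-and-blue carton squarely and centrally on top of the flat green one. Leave the stapler and the tape measure where they are.

Things in the scene. Friction and masses are not known exactly. Their poses are not given: they have to be found in the camera images.
- jig: Fixed jig: plywood bed 120 (x) x 290 (y) x 12 mm, top at z = 12 mm; nearer or farther than the stand. Origin: centre of its underside; x away from the robot, y to its left. Steel dowels 8 mm across at x = -46, +46, y = 0, reaching z = 42 mm. Left place at y = +72, right at y = -72, middle at y = 0 (all x = 0; the handle covers the middle until the template is off). Things stand on the bed.
- template: Aluminium plate 112 (x) x 268 (y) x 8 mm, about 0.35 kg, on the jig at the start, axes as the jig's. Origin: centre of its underside. Equal openings 72 (x) x 101 (y) at y = +72, -72. Bushes 24 mm deep, bore 9.4, sit on the dowels; free once raised 31 mm. Bow handle in the middle, over the centre of mass: black bar 76 (x) x 14 (y) x 20 tall, its centre at z = 86 mm; grasp across its 14 mm.
- stand: Fixed stand for the template: plywood board 108 (x) x 250 (y) x 6 mm with two black rubber strips across it at y = -105 and +105 mm, tops at z = 16 mm. Origin: centre of its underside; x away from the robot. The template belongs flat and centred on the strips, its underside at z = 16 mm, long side along the board's long side (either way round).
- flat_carton: Flat dark-green product carton, 56 (x) x 80 (y) x 30 mm tall, lying flat; 0.08 to 0.13 kg. Origin: centre of its underside. Grasp across its 56 mm (along x). It goes in the left opening with its 80 mm side along the opening's long side (either way round).
- tall_carton: Pink product carton, 51 (x) x 85 (y) x 60 mm tall; 0.1 to 0.16 kg. Origin: centre of its underside. Grasp across its 51 mm (along x). It goes in the right opening with its 85 mm side along the opening's long side (either way round).
- square_carton: Small white-and-blue product carton, nearly square: 61 (x) x 60 (y) x 36 mm tall; 0.06 to 0.09 kg. Origin: centre of its underside. It goes on top of the flat green carton, its sides parallel to that carton's (any quarter turn).
- dropper: Amber glass dropper bottle with a black teat, standing upright: round body 33 mm across up to 65 mm height, 102 mm tall in all; 0.06 to 0.09 kg. Origin: centre of its underside. Grasp its body; in the jig the taller pink carton stands close beside it in y, so close the fingers along the jig's x there.
- stapler: Dark-green desk stapler, 34 x 131 x 46 mm, a bystander. Origin: centre of its underside.
- tape_measure: Yellow pocket tape measure, 36 x 71 x 62 mm, a bystander. Origin: centre of its underside.

How it is judged:
By the outcome, as a careful person would: the job done as asked, in the order asked, and still so for the second after the job is handed in, with the robot touching nothing.
It also fails if it takes over 125 s, if anything falls off the work surface, if the arm or the gripper's body presses on something with over 40 N, if the wrist force passes 120 N, or if a joint passes its speed limit or range.

ROBOT

A 6-joint arm with a two-finger parallel gripper is mounted at the origin on a cart in front of the work surface, level with it; the furniture and walls round the work are solid. World frame = base frame: x ahead of the robot, y to its left, z up, the work surface at z = 0. Lengths are in m, angles in rad, forces in N, time in s.
With the tool pointing down it reaches from about 0.35 to 0.85 m from the base axis. Payload 8.1 kg.
Tool frame: the origin (TCP) lies at the very end of the fingers, on their centre line; the grasp point (between the pads) lies 19 mm behind it; z points along the fingers, y is the line along which they close (so a half turn about z gives the same grasp; the last joint's range is limited). The gripper opens to 93 mm and grips with 3 to 60 N. Pads are 15 mm wide; open, the fingers measure 128 mm over their backs; the gripper's body (75 mm by 188 mm) begins 65 mm behind the grasp point.
Start: joints at [1.199, 0.13, 1.488, -0, 1.523, -0.085], TCP at [0.17, 0.576, 0.219] pointing down, gripper open.
Joint ranges: [-2.96, 2.96], [-0.89, 2.26], [0.02, 2.5], [-1.34, 4.48], [0, 2.73], [-2.66, 2.66]. Speed limits (rad/s): [2.39, 2.39, 2.79, 3.14, 3.14, 3.14].

INTERFACE

Orientations are given as a rotation vector (axis times angle).
In Python, from plant import monitor, eyes, ticket gives the robot as it stands.
- The arm moves only by the tool arm_command, never from a script. Its argument "deltas" is a list that holds one entry, the list of rows, each a list of 6 numbers: the shift along the world's x, y, z in cm, then the turn, a rotation vector about the world's x, y, z in degrees. In form: [[[tx, ty, tz, rx, ry, rz], ...]]. A call has 1 to 12 rows; each row shifts and turns the commanded pose from where the row before left it; what a row does not reach is not made up. A row lasts 1/12 s, in which the tool goes at most 41.7 mm and 7.16 degrees, less where a joint would pass 70% of its speed; a pose out of reach is approached as far as the arm can. A call is refused whole if a number of a shift passes 4.17 or a number of a turn 7.16, either way. A call with a gripper value outside its range is refused whole. "gripper" is the opening, from -1 (shut) to 1 (fully open), set as the call begins (left out, the last holds). The fingers move at their own pace and stop on an object; "squeeze" is the grip in N (left out, the last holds). Time passes only in rows, so rows that do not move let the fingers close. It gives the time, the measured TCP pose, the force, the opening and the grip force at its end, in the units of the state.
- monitor.read_state(): the state, without advancing time (a new reading comes with each control period).
- eyes.read_camera(name): name is "side" or "top"; returns the picture (400x640x3 uint8, blue, green, red); there is no depth.
- eyes.camera_model(name): a dict with "fx", "fy", "cx", "cy" (pixels), "rvec" (rotation vector, rad) and "tvec" (3), from world to camera coordinates, as OpenCV has them. Camera axes: x right, y down, z forward; pixel columns grow to the right and rows downward; lengths in m; the calibration is good to about 2 mm. A picture is of the moment at which its call begins. camera_model takes no time and is no camera call.
- ticket.close_job(): hands the job in; it is judged then, once.
The state is a dict: "t": time; "q": joint angles; "dq": joint speeds; "joint_torque": joint torques, N m; "tool_pos": TCP position; "orientation": TCP orientation; "force": force on the tool from outside, world axes, zero at the start; "wrist_torque": the same for the moment, N m; "opening": finger opening in m; "gripper_force": force on a finger pad.
Only numpy, scipy, OpenCV 4.12 (cv2) and the standard library are available. Lean on these libraries where they do the work, as an engineer would, in place of code of your own. Each camera call takes 0.05 s, during which the arm holds its last target. There are 200 camera calls.

## Working session

There is one attempt and no reset: what is moved stays moved. The work goes in short steps, Python scripts to look and compute and a tool call to move; the robot and the scene stay as the last step left them, time stands still between calls to the robot, and variables do not carry over. Pictures are saved under pics/ and viewed, at most 14 in all, crops included, and the job is handed in when it is done.

Besides the shell and the picture viewer there is one more tool, called after "Emit:" by a JSON object that holds its "fn" and its "kwargs". arm_command: Moves the arm, as the interface text tells. Its arguments: {"type":"object","properties":{"deltas":{"type":"array"},"gripper":{"type":"number"},"squeeze":{"type":"number"}},"required":["deltas"]}

```bash
ls; mkdir -p pics; python3 - <<'E'
from plant import monitor, eyes
import cv2
s=monitor.read_state();print(s)
for n in("side","top"):
    print(eyes.camera_model(n)); cv2.imwrite(f"pics/{n}0.png",eyes.read_camera(n))
E
```

```text
pics
{'t': 0.0, 'q': array([ 1.19858069e+00,  1.31140364e-01,  1.48925115e+00, -3.75292965e-05,
        1.52300160e+00, -8.53946903e-02]), 'dq': array([ 0.00132607, -0.00063972, -0.00212064, -0.00040037, -0.00022413,
       -0.00106803]), 'joint_torque': array([-1.68916173e-03, -5.59857023e+01, -4.91748154e+01,  7.66279874e-02,
        3.58482788e-02, -9.61642286e-05]), 'tool_pos': array([0.1695277 , 0.57496923, 0.21761532]), 'orientation': array([-4.48938387e-01, -3.10897326e+00,  2.76747853e-03]), 'force': array([ 0.28558417,  0.16071859, -0.12378605]), 'wrist_torque': array([-0.00182679,  0.03143406, -0.00672113]), 'gripper_force': 0.0, 'opening': 0.09281579598375425}
{'fx': 416.2200570663214, 'fy': 416.2200570663214, 'cx': 318.36375061998336, 'cy': 195.54575859966332, 'rvec': array([ 2.03266342, -0.13530511,  0.08569715]), 'tvec': array([-0.51917364,  0.16340948,  0.62649004])}
{'fx': 427.4844954219702, 'fy': 427.4844954219702, 'cx': 327.5533610136604, 'cy': 188.98028387763804, 'rvec': array([ 2.15217392, -2.09722336,  0.1775591 ]), 'tvec': array([0.15973194, 0.55713514, 0.81050951])}
```

View pics/top0.png

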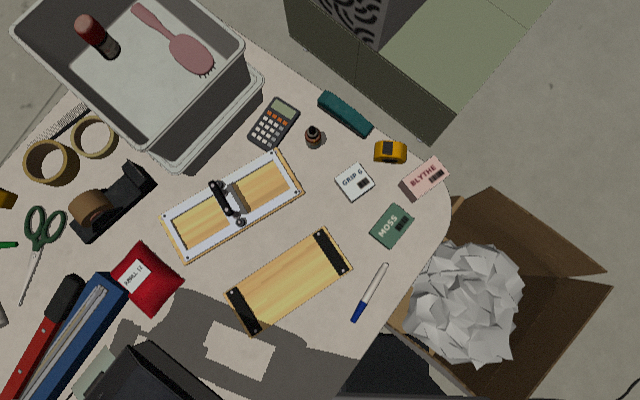

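View pics/side0.png

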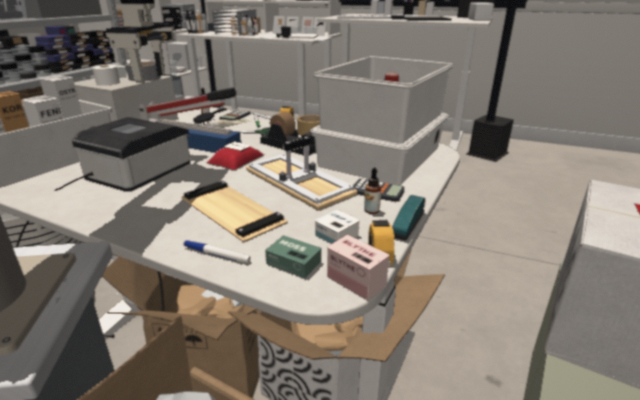

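The top view shows the jig with template around (232,205), stand (290,280), square carton (354,182), green (392,226), pink (424,179), dropper (313,135), stapler (345,114) and tape (390,151). The side view shows the same things; pink is at (357,265), green at (293,256).

```bash
cat > h.py <<'E'
import numpy as np, cv2
from plant import monitor, eyes
CM={n:eyes.camera_model(n) for n in("side","top")}
def K(n):
    c=CM[n];return np.array([[c['fx'],0,c['cx']],[0,c['fy'],c['cy']],[0,0,1.]])
def proj(n,P):
    c=CM[n];return cv2.projectPoints(np.asarray(P,float).reshape(-1,3),c['rvec'],c['tvec'],K(n),None)[0].reshape(-1,2)
def ray(n,uv):
    c=CM[n];R=cv2.Rodrigues(c['rvec'])[0];uv=np.asarray(uv,float).reshape(-1,2)
    d=np.c_[uv,np.ones(len(uv))]@np.linalg.inv(K(n)).T@R
    return -R.T@c['tvec'],d
def plane(n,uv,z):
    o,d=ray(n,uv);return o+d*((z-o[2])/d[:,2])[:,None]
def tri(a,b):
    P=[K(n)@np.c_[cv2.Rodrigues(CM[n]['rvec'])[0],CM[n]['tvec']] for n in("top","side")]
    X=cv2.triangulatePoints(P[0],P[1],np.asarray(a,float).reshape(-1,2).T,np.asarray(b,float).reshape(-1,2).T)
    return (X[:3]/X[3]).T
def crop(im,x,y,w,h,k,f):
    cv2.imwrite("pics/"+f,cv2.resize(im[y:y+h,x:x+w],None,fx=k,fy=k,interpolation=cv2.INTER_CUBIC))
E
python3 - <<'E'
from h import *
for n in CM:
    print(n,-cv2.Rodrigues(CM[n]['rvec'])[0].T@CM[n]['tvec'])
    print(proj(n,[[.4,0,0],[.6,0,0],[.4,.2,0],[.17,.576,0]]).round())
print(plane("top",[[232,205],[290,280],[354,182],[392,226],[424,179],[313,135],[165,225],[278,150],[303,192],[187,264]],0).round(3))
t=cv2.imread("pics/top0.png");s=cv2.imread("pics/side0.png")
crop(t,155,85,300,225,2.66,"tc.png"); crop(s,180,130,260,175,3,"sc.png")
E
```

```text
side [ 0.44888877 -0.55143715  0.42795985]
[[243. 282.]
 [363. 272.]
 [245. 220.]
 [165. 159.]]
top [0.40207943 0.16394608 0.89682404]
[[410. 268.]
 [410. 173.]
 [313. 266.]
 [120. 378.]]
[[ 0.522  0.376  0.   ]
 [ 0.37   0.247  0.   ]
 [ 0.578  0.119  0.   ]
 [ 0.486  0.038  0.   ]
 [ 0.589 -0.031  0.   ]
 [ 0.68   0.21   0.   ]
 [ 0.476  0.515  0.   ]
 [ 0.645  0.284  0.   ]
 [ 0.554  0.227  0.   ]
 [ 0.397  0.462  0.   ]]
```

View pics/tc.png

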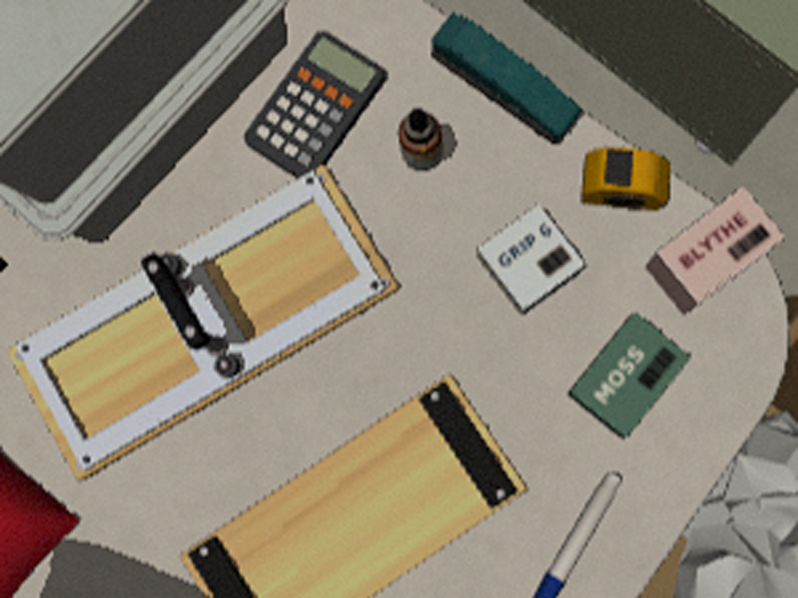

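View pics/sc.png

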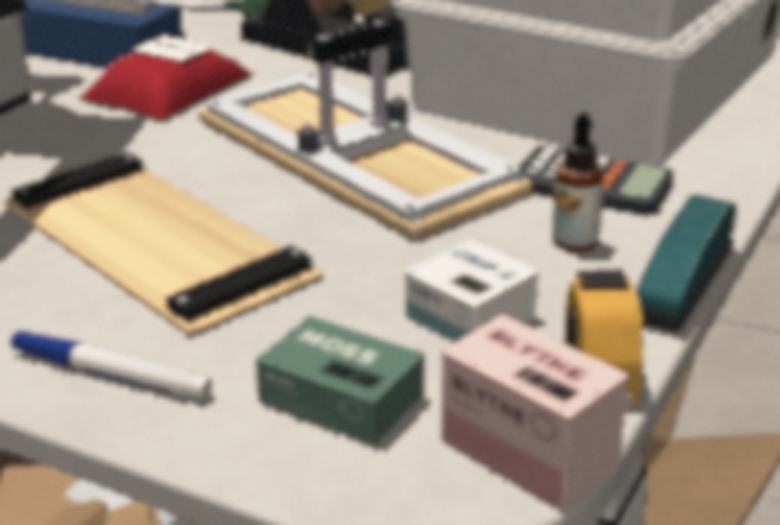

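The crops show: template plate white-lavender with bar at crop (178,300), the stand with its strips, and all carton tops plainly; pixels are crop/2.66+(155,85). Now masks.

```bash
cat > m.py <<'E'
from h import *
def grab(n,k=4):
    return np.mean([eyes.read_camera(n).astype(float) for _ in range(k)],0).astype(np.uint8)
def rect(n,mask,z,seed,show=True):
    nl,lab,st,ce=cv2.connectedComponentsWithStats(mask.astype(np.uint8))
    l=lab[seed[1],seed[0]]
    if l==0: return None
    c=max(cv2.findContours((lab==l).astype(np.uint8),0,cv2.CHAIN_APPROX_NONE)[0],key=cv2.contourArea).reshape(-1,2)
    W=plane(n,c,z)[:,:2]
    r=cv2.minAreaRect((W*1000).astype(np.float32)); return np.round(r[0],1),np.round(r[1],1),round(r[2],1),st[l,4]
E
python3 - <<'E'
from m import *
T=grab("top");S=grab("side");cv2.imwrite("pics/T.png",T);cv2.imwrite("pics/S.png",S)
H=cv2.cvtColor(T,cv2.COLOR_BGR2HSV)
def px(x,y):return int(x/2.66+155),int(y/2.66+85)
for nm,p in dict(green=(645,420),pink=(690,270),pinkside=(665,283),white=(500,240),table=(450,280),plate=(100,340),plate2=(300,300),wood=(110,400),jigside=(90,470),stand=(300,480),strip=(470,440),bar=(180,300),amber=(405,150),cap=(420,120)).items():
    u=px(*p);print(nm,u,H[u[1],u[0]],T[u[1],u[0]])
E
```

```text
green (397, 242) [ 17  32 170] [149 161 170]
pink (414, 186) [  7  59 182] [140 150 182]
pinkside (405, 191) [ 5 58 79] [61 64 79]
white (342, 175) [ 42   7 185] [180 185 183]
table (324, 190) [ 19  30 163] [144 156 163]
plate (192, 212) [ 25  99 183] [112 171 183]
plate2 (267, 197) [ 18 122 165] [ 86 133 165]
wood (196, 235) [ 20 114 183] [101 156 183]
jigside (188, 261) [ 18 122 138] [ 72 112 138]
stand (267, 265) [ 18 122 184] [ 96 149 184]
strip (331, 250) [ 8 38 27] [23 24 27]
bar (222, 197) [126  91  14] [14  9 10]
amber (307, 141) [14 85 51] [34 42 51]
cap (312, 130) [ 0 73  7] [5 5 7]
```

```bash
cat > d.py <<'E'
from m import *
T=cv2.imread("pics/T.png");S=cv2.imread("pics/S.png")
def ch(I):return [c.astype(int) for c in cv2.split(cv2.cvtColor(I,cv2.COLOR_BGR2HSV))]
h,s,v=ch(T)
def close(m,k=7):return cv2.morphologyEx(m.astype(np.uint8),cv2.MORPH_CLOSE,np.ones((k,k)))
def px(x,y):return int(x/2.66+155),int(y/2.66+85)
print("green",rect("top",close((h>60)&(h<100)&(s>50)),.03,px(600,390)))
pm=close(((h<11)|(h>170))&(s>42)&(v>120),3)
print("pink",rect("top",pm,.06,px(680,280)))
print("white",rect("top",close((s<20)&(v>130),3),.036,px(500,250)))
pl=(s<25)&(v>130)
print("plate",rect("top",pl,.028-.0,px(40,357)), rect("top",pl,.02,px(40,357)),rect("top",pl,.02,px(40,357)))
w=close((h>13)&(h<26)&(s>75)&(v>80)|(pl),5)
print("jig",rect("top",w,.012,px(85,470)))
d=(v<60)
print("strips",rect("top",d,.016,px(470,440)),rect("top",d,.016,px(225,570)))
print("stand",rect("top",close((h>13)&(h<26)&(s>75)&(v>80)|d,3),.006,px(300,480)))
print("bar",rect("top",(v<40),.096,px(180,300)))
hs,ss,vs=ch(S)
def q(x,y):return int(x/3+180),int(y/3+130)
# height checks: hand-picked corners in both crops (crop pixels)
A=dict(green_right=((691,355),(424,351)),green_top=((637,313),(310,317)),green_left=((569,393),(258,367)),
 pink_far=((740,188),(627,378)),pink_l=((648,257),(497,314)),white_r=((586,268),(537,270)),white_top=((535,206),(470,242)),white_l=((478,248),(406,282)),
 plate_near=((382,289),(410,217)),plate_left=((20,350),(212,107)),strip_near=((490,508),(176,308)),strip_tr=((515,492),(312,262)),bar1=((152,258),(395,22)),bar2=((200,345),(320,38)),teat=((420,112),(584,118)))
for k,(a,b) in A.items():
    print(k,tri(np.array(a)/2.66+[155,85],np.array(b)/3+[180,130])[0].round(4))
E
python3 d.py
```

```text
green (array([484.4,  43.3]), array([54.1, 81.1]), 52.2, np.int32(1062))
pink None
white (array([573.6, 120.1]), array([60.2, 59.6]), 37.7, np.int32(747))
plate (array([483.5, 432.6]), array([112.6, 130.6]), 33.1, np.int32(1370)) (array([484.2, 435.1]), array([113.6, 131.8]), 33.1, np.int32(1370)) (array([484.2, 435.1]), array([113.6, 131.8]), 33.1, np.int32(1370))
jig (array([559.7, 382.1]), array([191.9, 322.6]), 33.1, np.int32(7777))
strips (array([429.2, 165.2]), array([98.4, 22.7]), 35.3, np.int32(532)) (array([307.4, 335.3]), array([100. ,  25.1]), 35.4, np.int32(630))
stand (array([367.9, 251.2]), array([107.6, 250.2]), 35.5, np.int32(6379))
bar (array([521. , 371.5]), array([83.5, 23.6]), 30.4, np.int32(289))
green_right [ 0.5125 -0.0009  0.0556]
green_top [0.4991 0.0407 0.0617]
green_left [ 0.4556  0.0849 -0.0021]
pink_far [ 0.6272 -0.0381  0.0558]
pink_l [0.5723 0.0319 0.0555]
white_r [0.5838 0.0754 0.0539]
white_top [0.5908 0.1189 0.0581]
white_l [0.5619 0.1603 0.0085]
plate_near [0.5498 0.2349 0.0132]
plate_left [ 0.4515  0.517  -0.0019]
strip_near [0.3847 0.1463 0.0047]
strip_tr [0.4339 0.1268 0.0449]
bar1 [0.5555 0.3917 0.1059]
bar2 [0.4937 0.3528 0.1091]
teat [0.6666 0.2054 0.0965]
```

```bash
python3 - <<'E'
src=open('d.py').read()
src=src[:src.index("# height checks")]
open('d.py','w').write(src.replace("px(680,280)","px(700,290)"))
E
cat >> d.py <<'E'
print("--")
A=dict(green_x=((637,313),(424,351)),green_y=((569,393),(310,317)),green_l=((625,438),(258,367)),
 white_x=((535,206),(537,270)),white_y=((478,248),(470,242)),white_l=((524,312),(406,282)),
 pink_x=((745,188),(627,378)),pink_y=((660,250),(497,314)),pink_l=((690,310),(443,350)),
 plate_near=((390,289),(410,217)),plate_x=((315,170),(527,178)),plate_l=((85,470),(210,110)),
 strip_near=((490,508),(170,300)),strip_tr=((515,492),(190,318)),bar1=((152,258),(395,22)),bar2=((200,345),(320,38)),teat=((420,112),(584,118)))
for k,(a,b) in A.items():
    print(k,tri(np.array(a)/2.66+[155,85],np.array(b)/3+[180,130])[0].round(4))
print([(x,y,h[y,x],s[y,x],v[y,x]) for x,y in [px(690,290),px(710,270),px(700,240),px(740,250)]])
# plate: white pixels in polygon
poly=np.array([px(*p) for p in [(5,345),(320,165),(385,287),(85,475)]]);reg=np.zeros(T.shape[:2],np.uint8);cv2.fillPoly(reg,[poly],1)
ys,xs=np.nonzero(pl&(reg>0));
for z in(.02,):
    W=plane("top",np.c_[xs,ys],z)[:,:2]*1000; print("platehull",cv2.minAreaRect(W.astype(np.float32)))
poly=np.array([px(*p) for p in [(0,345),(325,155),(410,287),(82,490)]]);reg=np.zeros(T.shape[:2],np.uint8);cv2.fillPoly(reg,[poly],1)
ys,xs=np.nonzero((h>13)&(h<26)&(s>75)&(v>80)&(reg>0)); W=plane("top",np.c_[xs,ys],.012)[:,:2]*1000; print("jighull",cv2.minAreaRect(W.astype(np.float32)))
# bar ends: black pixel PCA
nl,lab,st,ce=cv2.connectedComponentsWithStats((v<40).astype(np.uint8));l=lab[197,222];ys,xs=np.nonzero(lab==l);print("bar px",st[l],xs.mean(),ys.mean(),plane("top",[[xs.mean(),ys.mean()]],.096))
# dropper cap blob
x0,y0=px(420,120);print("teat",[ (plane("top",[[x0,y0]],.1)).round(4)])
am=close((v<75)&(np.hypot(np.arange(640)[None]-312,np.arange(400)[:,None]-136)<14),3);ys,xs=np.nonzero(am);print("amber",xs.min(),xs.max(),ys.min(),ys.max(),plane("top",[[(xs.min()+xs.max())/2,(ys.min()+ys.max())/2]],.065).round(4))
E
python3 d.py
```

```text
green (array([484.4,  43.3]), array([54.1, 81.1]), 52.2, np.int32(1062))
pink (array([581.3, -21. ]), array([48.5, 83. ]), 38.8, np.int32(867))
white (array([573.6, 120.1]), array([60.2, 59.6]), 37.7, np.int32(747))
plate (array([483.5, 432.6]), array([112.6, 130.6]), 33.1, np.int32(1370)) (array([484.2, 435.1]), array([113.6, 131.8]), 33.1, np.int32(1370)) (array([484.2, 435.1]), array([113.6, 131.8]), 33.1, np.int32(1370))
jig (array([559.7, 382.1]), array([191.9, 322.6]), 33.1, np.int32(7777))
strips (array([429.2, 165.2]), array([98.4, 22.7]), 35.3, np.int32(532)) (array([307.4, 335.3]), array([100. ,  25.1]), 35.4, np.int32(630))
stand (array([367.9, 251.2]), array([107.6, 250.2]), 35.5, np.int32(6379))
bar (array([521. , 371.5]), array([83.5, 23.6]), 30.4, np.int32(289))
--
green_x [0.5325 0.0368 0.0313]
green_y [0.4704 0.0881 0.0272]
green_l [0.438  0.045  0.0234]
white_x [0.6153 0.1163 0.0323]
white_y [0.5805 0.16   0.0314]
white_l [0.5326 0.1233 0.0259]
pink_x [ 0.6263 -0.0412  0.0581]
pink_y [0.5738 0.0241 0.061 ]
pink_l [5.348e-01 5.000e-04 5.520e-02]
plate_near [0.5492 0.
[... 152 characters left out ...]
5 0.3917 0.1059]
bar2 [0.4937 0.3528 0.1091]
teat [0.6666 0.2054 0.0965]
[(414, 194, np.int64(10), np.int64(38), np.int64(188)), (421, 186, np.int64(10), np.int64(50), np.int64(183)), (418, 175, np.int64(7), np.int64(60), np.int64(171)), (433, 178, np.int64(8), np.int64(58), np.int64(70))]
platehull ((523.1882934570312, 375.322998046875), (113.7161636352539, 274.384033203125), 33.10740280151367)
jighull ((521.0670776367188, 374.85675048828125), (119.37351989746094, 288.7459716796875), 33.118614196777344)
bar px [209 181  30  35 289] 221.5847750865052 198.01730103806227 [[0.52210258 0.37426993 0.096     ]]
teat [array([[0.6594, 0.2068, 0.1   ]])]
amber 305 325 126 148 [[0.6561 0.2021 0.065 ]]
```

Heights agree with the text (about 3 mm of calibration bias). Carton and jig poses are good; start with the green carton.

Emit:
{"fn": "arm_command", "kwargs": {"deltas": [[[1.85, -3.13, 0, 0, 0, -1.26], [1.85, -3.13, 0, 0, 0, -1.26], [1.85, -3.13, 0, 0, 0, -1.26], [1.85, -3.13, 0, 0, 0, -1.26], [1.85, -3.13, 0, 0, 0, -1.26], [1.85, -3.13, 0, 0, 0, -1.26], [1.85, -3.13, 0, 0, 0, -1.26], [1.85, -3.13, 0, 0, 0, -1.26], [1.85, -3.13, 0, 0, 0, -1.26], [1.85, -3.13, 0, 0, 0, -1.26], [1.85, -3.13, 0, 0, 0, -1.26], [1.85, -3.13, 0, 0, 0, -1.26]]], "gripper": 1, "squeeze": 25}}

```text
t: 1.5
tool_pos: [0.3923, 0.1983, 0.219]
orientation: [0.855, 3.022, 0.001]
force: [0.2, 0.9, -0.3]
opening: 0.093
gripper_force: 0.0
```

Emit:
{"fn": "arm_command", "kwargs": {"deltas": [[[1.85, -3.13, 0, 0, 0, -1.26], [1.85, -3.13, 0, 0, 0, -1.26], [1.85, -3.13, 0, 0, 0, -1.26], [1.85, -3.13, -1.5, 0, 0, -1.26], [1.85, -3.13, -1.5, 0, 0, -1.26], [0, 0, -3, 0, 0, 0], [0, 0, -3, 0, 0, 0], [0, 0, -2.5, 0, 0, 0], [0, 0, 0, 0, 0, 0], [0, 0, 0, 0, 0, 0]]]}}

```text
t: 2.33
tool_pos: [0.4829, 0.0434, 0.1027]
orientation: [-1.018, -2.969, 0.002]
force: [0.0, -0.7, 0.9]
opening: 0.0929
gripper_force: 0.0
```

```bash
cat > st.py <<'E'
from h import *
s=monitor.read_state();R=cv2.Rodrigues(s['orientation'])[0]
print(round(s['t'],2),(s['tool_pos']*1000).round(1),"yaw",np.degrees(np.arctan2(R[1,1],R[0,1])).round(1),"tz",R[:,2].round(4),"F",s['force'].round(1),"op",s['opening'].round(4),s['gripper_force'].round(1),"q6",s['q'][5].round(2))
E
python3 st.py
```

```text
Traceback (most recent call last):
  File "st.py", line 3, in <module>
    print(round(s['t'],2),(s['tool_pos']*1000).round(1),"yaw",np.degrees(np.arctan2(R[1,1],R[0,1])).round(1),"tz",R[:,2].round(4),"F",s['force'].round(1),"op",s['opening'].round(4),s['gripper_force'].round(1),"q6",s['q'][5].round(2))
                                                                                                                                                               ^^^^^^^^^^^^^^^^^^
AttributeError: 'float' object has no attribute 'round'
```

Emit:
{"fn": "arm_command", "kwargs": {"deltas": [[[0.1, 0, -3, 0, 0, 0], [0, 0, -3, 0, 0, 0], [0, 0, -2, 0, 0, 0], [0, 0, -0.8, 0, 0, 0], [0, 0, 0, 0, 0, 0]]]}}

```text
t: 2.75
tool_pos: [0.485, 0.0436, 0.0157]
orientation: [-1.018, -2.971, 0.001]
force: [-0.4, 0.1, 0.0]
opening: 0.093
gripper_force: 0.0
```

Emit:
{"fn": "arm_command", "kwargs": {"deltas": [[[0, 0, 0, 0, 0, 0], [0, 0, 0, 0, 0, 0], [0, 0, 0, 0, 0, 0], [0, 0, 0, 0, 0, 0], [0, 0, 0, 0, 0, 0], [0, 0, 0, 0, 0, 0], [0, 0, 0, 0, 0, 0]]], "gripper": -1, "squeeze": 20}}

```text
t: 3.33
tool_pos: [0.4855, 0.0433, 0.0161]
orientation: [1.019, 2.971, 0.0]
force: [-0.1, -0.4, 4.0]
opening: 0.0551
gripper_force: 20.0
```

```bash
sed -i "s/s\['opening'\].round(4),s\['gripper_force'\].round(1)/round(s['opening'],4),s['gripper_force']/" st.py; python3 st.py; python3 - <<'E'
from h import *
print("tape top", plane("top",np.array([[582,150],[668,150],[668,205],[585,195]])/2.66+[155,85],.06).round(3))
print("bin", plane("top",[[225,400],[140,340]],.1).round(3))
E
```

```text
3.33 [485.5  43.3  16.1] yaw 52.1 tz [ 6.e-04 -1.e-04 -1.e+00] F [-0.1 -0.4  4. ] op 0.0551 20.00043421983719 q6 -0.93
tape top [[0.651 0.083 0.06 ]
 [0.653 0.017 0.06 ]
 [0.61  0.018 0.06 ]
 [0.616 0.08  0.06 ]]
bin [[0.166 0.342 0.1  ]
 [0.261 0.501 0.1  ]]
```

Emit:
{"fn": "arm_command", "kwargs": {"deltas": [[[0, 0, 3.6, 0, 0, 0], [0, 0, 3.6, 0, 0, 0], [0, 0, 3.6, 0, 0, 0], [0, 0, 3.6, 0, 0, 0], [-0.03, 3.56, 0, 0, 0, -1.73], [-0.03, 3.56, 0, 0, 0, -1.73], [-0.03, 3.56, 0, 0, 0, -1.73], [-0.03, 3.56, 0, 0, 0, -1.73], [-0.03, 3.56, 0, 0, 0, -1.73], [-0.03, 3.56, 0, 0, 0, -1.73], [-0.03, 3.56, 0, 0, 0, -1.73], [-0.03, 3.56, 0, 0, 0, -1.73]]]}}

```text
t: 4.33
tool_pos: [0.4822, 0.3299, 0.1593]
orientation: [-1.372, -2.826, 0.001]
force: [0.7, -0.8, -0.2]
opening: 0.0552
gripper_force: 20.0
```

Emit:
{"fn": "arm_command", "kwargs": {"deltas": [[[-0.03, 3.56, 0, 0, 0, -1.73], [-0.03, 3.56, 0, 0, 0, -1.73], [-0.03, 3.56, 0, 0, 0, -1.73], [0, 0, -3, 0, 0, 0], [0, 0, -3, 0, 0, 0], [0, 0, -2.5, 0, 0, 0], [0, 0, 0, 0, 0, 0], [0, 0, 0, 0, 0, 0]]]}}

```text
t: 5.0
tool_pos: [0.4803, 0.4338, 0.0725]
orientation: [-1.495, -2.761, 0.007]
force: [0.4, -0.3, 0.7]
opening: 0.0551
gripper_force: 20.0
```

```bash
python3 st.py; python3 - <<'E'
from h import *
t=eyes.read_camera("top");s=eyes.read_camera("side")
a=cv2.resize(t[140:280,140:320],None,fx=2.2,fy=2.2,interpolation=cv2.INTER_CUBIC);b=cv2.resize(s[110:250,220:400],None,fx=2.2,fy=2.2,interpolation=cv2.INTER_CUBIC)
cv2.imwrite("pics/g1.png",np.hstack([a,b]))
E
```

```text
5.0 [480.3 433.8  72.5] yaw 33.1 tz [-0.004  -0.0031 -1.    ] F [ 0.4 -0.3  0.7] op 0.0551 19.999794960021973 q6 0.08
```

View pics/g1.png

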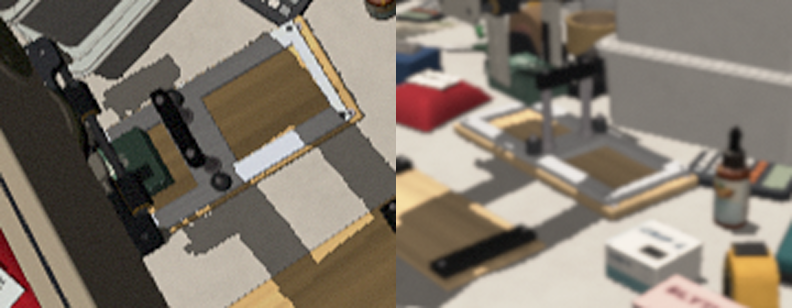

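The top half shows the carton held at (140,160) over the left opening; the side half is clear. Descend.

Emit:
{"fn": "arm_command", "kwargs": {"deltas": [[[0.15, 0.14, -2, 0, 0, 0], [0, 0, -1.5, 0, 0, 0], [0, 0, -0.6, 0, 0, 0], [0, 0, -0.2, 0, 0, 0], [0, 0, 0, 0, 0, 0], [0, 0, 0, 0, 0, 0]]]}}

```text
t: 5.6
tool_pos: [0.4837, 0.4366, 0.0324]
orientation: [1.496, 2.762, 0.001]
force: [-0.2, -0.6, -0.5]
opening: 0.0551
gripper_force: 20.0
```

```bash
python3 st.py
```

```text
5.6 [483.7 436.6  32.4] yaw 33.1 tz [ 6.e-04  4.e-04 -1.e+00] F [-0.2 -0.6 -0.5] op 0.0551 19.999819099903107 q6 0.08
```

Emit:
{"fn": "arm_command", "kwargs": {"deltas": [[[-0.17, -0.12, -0.2, 0, 0, 0], [0, 0, -0.15, 0, 0, 0], [0, 0, -0.05, 0, 0, 0], [0, 0, 0, 0, 0, 0], [0, 0, 0, 0, 0, 0]]]}}

```text
t: 6.02
tool_pos: [0.4818, 0.4353, 0.0281]
orientation: [1.496, 2.762, 0.001]
force: [-1.0, -1.9, 2.4]
opening: 0.0551
gripper_force: 20.0
```

```bash
python3 st.py
```

```text
6.02 [481.8 435.3  28.1] yaw 33.1 tz [ 3.e-04  2.e-04 -1.e+00] F [-1.  -1.9  2.4] op 0.0551 20.000410079956055 q6 0.08
```

Emit:
{"fn": "arm_command", "kwargs": {"deltas": [[[0, 0, 0, 0, 0, 0], [0, 0, 0, 0, 0, 0], [0, 0, 0, 0, 0, 0], [0, 0, 0, 0, 0, 0], [0, 0, 3, 0, 0, 0], [0, 0, 3.6, 0, 0, 0], [0, 0, 3.6, 0, 0, 0]]], "gripper": 0.5}}

```text
t: 6.6
tool_pos: [0.4807, 0.4344, 0.1293]
orientation: [-1.496, -2.761, 0.005]
force: [0.2, 0.8, 0.1]
opening: 0.0701
gripper_force: 0.0
```

```bash
python3 st.py
```

```text
6.6 [480.7 434.4 129.3] yaw 33.1 tz [-0.0026 -0.002  -1.    ] F [0.2 0.8 0.1] op 0.0701 0.0 q6 0.08
```

Emit:
{"fn": "arm_command", "kwargs": {"deltas": [[[0, 0, 3, 0, 0, 0], [0.852, -3.618, 0, 0, 0, 0.44], [0.852, -3.618, 0, 0, 0, 0.44], [0.852, -3.618, 0, 0, 0, 0.44], [0.852, -3.618, 0, 0, 0, 0.44], [0.852, -3.618, 0, 0, 0, 0.44], [0.852, -3.618, 0, 0, 0, 0.44], [0.852, -3.618, 0, 0, 0, 0.44], [0.852, -3.618, 0, 0, 0, 0.44], [0.852, -3.618, 0, 0, 0, 0.44], [0.852, -3.618, 0, 0, 0, 0.44], [0.852, -3.618, 0, 0, 0, 0.44]]]}}

```text
t: 7.6
tool_pos: [0.5756, 0.0354, 0.1598]
orientation: [1.377, 2.823, 0.0]
force: [0.1, 0.1, 0.1]
opening: 0.07
gripper_force: 0.0
```

Emit:
{"fn": "arm_command", "kwargs": {"deltas": [[[0.852, -3.618, 0, 0, 0, 0.44], [0.852, -3.618, 0, 0, 0, 0.44], [0, 0, -3, 0, 0, 0], [0, 0, -3, 0, 0, 0], [0, 0, 0, 0, 0, 0], [0, 0, 0, 0, 0, 0], [0, 0, 0, 0, 0, 0], [0, 0, 0, 0, 0, 0]]]}}

```text
t: 8.27
tool_pos: [0.594, -0.0348, 0.1021]
orientation: [1.354, 2.831, 0.002]
force: [-0.8, 0.9, 0.4]
opening: 0.0699
gripper_force: 0.0
```

```bash
python3 st.py; python3 - <<'E'
from h import *
t=eyes.read_camera("top");s=eyes.read_camera("side")
a=cv2.resize(t[120:260,350:480],None,fx=3,fy=3,interpolation=cv2.INTER_CUBIC);b=cv2.resize(s[190:330,300:430],None,fx=3,fy=3,interpolation=cv2.INTER_CUBIC)
cv2.imwrite("pics/p1.png",np.hstack([a,b])); cv2.imwrite("pics/t1.png",t);cv2.imwrite("pics/s1.png",s)
E
```

```text
8.27 [594.  -34.8 102.1] yaw 38.9 tz [ 3.4e-03 -5.0e-04 -1.0e+00] F [-0.8  0.9  0.4] op 0.0699 0.0 q6 -0.82
```

View pics/p1.png

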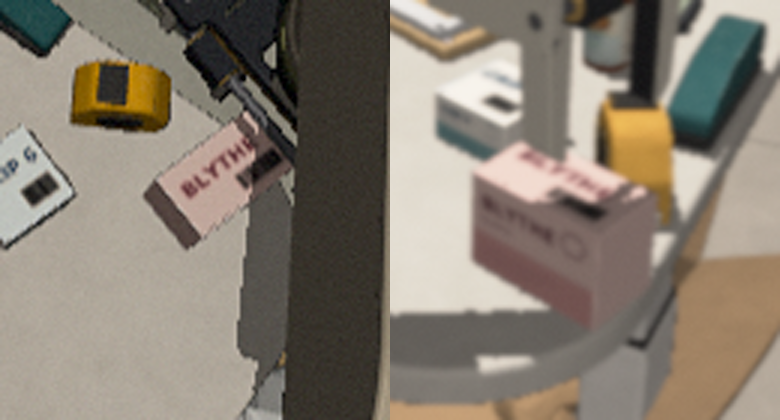

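The gripper (top half, around (240,100)) is over the pink carton's right portion, with the tape clear at (120,95). Descend and grip.

Emit:
{"fn": "arm_command", "kwargs": {"deltas": [[[-0.1, 0, -2.5, 0, 0, 0], [0, 0, -2.5, 0, 0, 0], [0, 0, -2, 0, 0, 0], [0, 0, -0.7, 0, 0, 0], [0, 0, 0, 0, 0, 0], [0, 0, 0, 0, 0, 0]]]}}

```text
t: 8.87
tool_pos: [0.5921, -0.035, 0.0238]
orientation: [1.356, 2.833, 0.0]
force: [-0.1, -0.6, 0.3]
opening: 0.0696
gripper_force: 0.0
```

Emit:
{"fn": "arm_command", "kwargs": {"deltas": [[[0, 0, 0, 0, 0, 0], [0, 0, 0, 0, 0, 0], [0, 0, 0, 0, 0, 0], [0, 0, 0, 0, 0, 0], [0, 0, 0, 0, 0, 0], [0, 0, 0, 0, 0, 0]]], "gripper": -1, "squeeze": 30}}

```text
t: 9.37
tool_pos: [0.5925, -0.0353, 0.0239]
orientation: [1.356, 2.832, 0.001]
force: [-1.1, 0.8, 6.5]
opening: 0.0498
gripper_force: 30.0
```

```bash
python3 st.py
```

```text
9.37 [592.5 -35.3  23.9] yaw 38.8 tz [ 2.e-03 -3.e-04 -1.e+00] F [-1.1  0.8  6.5] op 0.0498 30.000069737434387 q6 -0.82
```

Emit:
{"fn": "arm_command", "kwargs": {"deltas": [[[0, 0, 3, 0, 0, 0], [0, 0, 3.6, 0, 0, 0], [0, 0, 3.5, 0, 0, 0], [-0.223, 3.348, 0, 0, 0, -0.57], [-0.223, 3.348, 0, 0, 0, -0.57], [-0.223, 3.348, 0, 0, 0, -0.57], [-0.223, 3.348, 0, 0, 0, -0.57], [-0.223, 3.348, 0, 0, 0, -0.57], [-0.223, 3.348, 0, 0, 0, -0.57], [-0.223, 3.348, 0, 0, 0, -0.57], [-0.223, 3.348, 0, 0, 0, -0.57], [-0.223, 3.348, 0, 0, 0, -0.57]]]}}

```text
t: 10.37
tool_pos: [0.5707, 0.2677, 0.1233]
orientation: [-1.482, -2.769, 0.001]
force: [0.7, -0.0, -1.3]
opening: 0.0503
gripper_force: 30.0
```

Emit:
{"fn": "arm_command", "kwargs": {"deltas": [[[-0.223, 3.348, 0, 0, 0, -0.57], [0, 0, -2.5, 0, 0, 0], [0, 0, -2.5, 0, 0, 0], [0, 0, 0, 0, 0, 0], [0, 0, 0, 0, 0, 0], [0, 0, 0, 0, 0, 0], [0, 0, 0, 0, 0, 0]]]}}

```text
t: 10.95
tool_pos: [0.5705, 0.2997, 0.0757]
orientation: [1.496, 2.761, 0.003]
force: [0.8, -0.5, -1.9]
opening: 0.05
gripper_force: 30.0
```

```bash
python3 st.py; python3 - <<'E'
from h import *
t=eyes.read_camera("top");s=eyes.read_camera("side")
a=cv2.resize(t[140:280,140:320],None,fx=2.2,fy=2.2,interpolation=cv2.INTER_CUBIC);b=cv2.resize(s[110:250,220:400],None,fx=2.2,fy=2.2,interpolation=cv2.INTER_CUBIC)
cv2.imwrite("pics/p2.png",np.hstack([a,b]))
E
```

```text
10.95 [570.5 299.7  75.7] yaw 33.1 tz [ 0.0025  0.0011 -1.    ] F [ 0.8 -0.5 -1.9] op 0.05 29.99671071767807 q6 -0.17
```

View pics/p2.png

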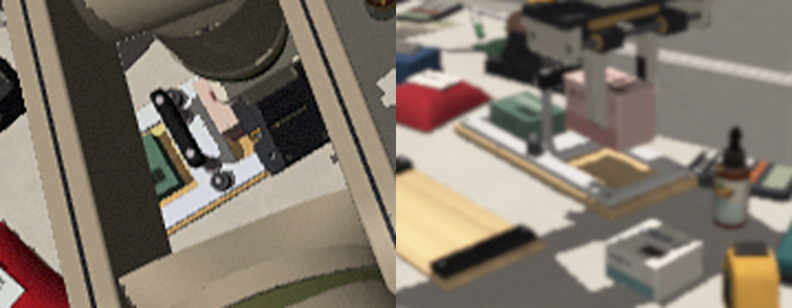

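Green lies in the left opening (side half (530,115)); pink is held level above the right one (610,105). Lower.

Emit:
{"fn": "arm_command", "kwargs": {"deltas": [[[0, 0, -2, 0, 0, 0], [0, 0, -1.2, 0, 0, 0], [0, 0, -0.4, 0, 0, 0], [0, 0, 0, 0, 0, 0], [0, 0, 0, 0, 0, 0]]]}}

```text
t: 11.47
tool_pos: [0.5691, 0.2995, 0.0376]
orientation: [-1.496, -2.762, 0.001]
force: [-0.5, -0.0, -0.7]
opening: 0.0498
gripper_force: 30.0
```

```bash
python3 st.py
```

```text
11.47 [569.1 299.5  37.6] yaw 33.1 tz [-4.e-04 -2.e-04 -1.e+00] F [-0.5 -0.  -0.7] op 0.0498 29.994324445724487 q6 -0.17
```

Emit:
{"fn": "arm_command", "kwargs": {"deltas": [[[0.1, 0, -0.1, 0, 0, 0], [0, 0, -0.08, 0, 0, 0], [0, 0, 0, 0, 0, 0], [0, 0, 0, 0, 0, 0]]]}}

```text
t: 11.8
tool_pos: [0.5702, 0.2997, 0.0359]
orientation: [1.496, 2.763, 0.0]
force: [-0.1, -0.5, -1.6]
opening: 0.0497
gripper_force: 30.0
```

```bash
python3 st.py
```

```text
11.8 [570.2 299.7  35.9] yaw 33.1 tz [ 0.  0. -1.] F [-0.1 -0.5 -1.6] op 0.0497 29.994416534900665 q6 -0.17
```

Emit:
{"fn": "arm_command", "kwargs": {"deltas": [[[0, 0, -0.06, 0, 0, 0], [0, 0, -0.06, 0, 0, 0], [0, 0, 0, 0, 0, 0], [0, 0, 0, 0, 0, 0]]]}}

```text
t: 12.13
tool_pos: [0.5703, 0.2998, 0.0358]
orientation: [1.496, 2.763, 0.0]
force: [-2.6, -1.1, 6.2]
opening: 0.0502
gripper_force: 30.0
```

```bash
python3 st.py
```

```text
12.13 [570.3 299.8  35.8] yaw 33.1 tz [ 3.e-04  0.e+00 -1.e+00] F [-2.6 -1.1  6.2] op 0.0502 29.996906518936157 q6 -0.17
```

Emit:
{"fn": "arm_command", "kwargs": {"deltas": [[[0, 0, 0, 0, 0, 0], [0, 0, 0, 0, 0, 0], [0, 0, 0, 0, 0, 0], [0, 0, 2, 0, 0, 0], [0, 0, 3.3, 0, 0, 0], [0, 0, 3.3, 0, 0, 0], [0, 0, 3.4, 0, 0, 0], [-0.378, 0.578, 0, 0, 0, -6.92], [-0.378, 0.578, 0, 0, 0, -6.92], [-0.378, 0.578, 0, 0, 0, -6.92], [-0.378, 0.578, 0, 0, 0, -6.92], [-0.378, 0.578, 0, 0, 0, -6.92]]], "gripper": 0.5}}

```text
t: 13.13
tool_pos: [0.5511, 0.3289, 0.1546]
orientation: [-2.256, -2.186, -0.0]
force: [0.7, -0.0, 0.5]
opening: 0.0697
gripper_force: 0.0
```

Emit:
{"fn": "arm_command", "kwargs": {"deltas": [[[-0.378, 0.578, 0, 0, 0, -6.92], [-0.378, 0.578, 0, 0, 0, -6.92], [-0.378, 0.578, 0, 0, 0, -6.92], [-0.378, 0.578, 0, 0, 0, -6.92], [-0.378, 0.578, 0, 0, 0, -6.92], [-0.378, 0.578, 0, 0, 0, -6.92], [-0.378, 0.578, 0, 0, 0, -6.92], [-0.378, 0.578, 0, 0, 0, -6.92], [0, 0, 0, 0, 0, 0], [0, 0, 0, 0, 0, 0], [0, 0, 0, 0, 0, 0]]], "gripper": -0.1}}

```text
t: 14.05
tool_pos: [0.5212, 0.3746, 0.1545]
orientation: [3.009, 0.903, 0.0]
force: [0.1, 0.1, 0.5]
opening: 0.0416
gripper_force: 0.0
```

```bash
python3 st.py; python3 - <<'E'
from h import *
t=eyes.read_camera("top");s=eyes.read_camera("side")
a=cv2.resize(t[140:280,140:320],None,fx=2.2,fy=2.2,interpolation=cv2.INTER_CUBIC);b=cv2.resize(s[110:250,220:400],None,fx=2.2,fy=2.2,interpolation=cv2.INTER_CUBIC)
cv2.imwrite("pics/b1.png",np.hstack([a,b]))
E
```

```text
14.05 [521.2 374.6 154.5] yaw -56.6 tz [ 1.e-04 -2.e-04 -1.e+00] F [0.1 0.1 0.5] op 0.0416 0.0 q6 1.53
```

View pics/b1.png

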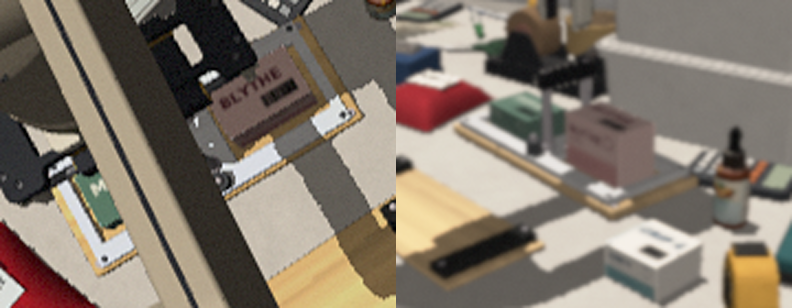

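Both cartons lie in their openings (pink at (265,90) in the top half, green at (100,200)). Descend on the bar.

Emit:
{"fn": "arm_command", "kwargs": {"deltas": [[[0, 0, -2.5, 0, 0, -0.3], [0, 0, -2.5, 0, 0, 0], [0, 0, -1.8, 0, 0, 0], [0, 0, -0.75, 0, 0, 0], [0, 0, 0, 0, 0, 0], [0, 0, 0, 0, 0, 0], [0, 0, 0, 0, 0, 0]]]}}

```text
t: 14.73
tool_pos: [0.5222, 0.3753, 0.081]
orientation: [-3.012, -0.889, -0.004]
force: [-1.0, -0.8, -0.2]
opening: 0.0419
gripper_force: 0.0
```

Emit:
{"fn": "arm_command", "kwargs": {"deltas": [[[0, 0, 0, 0, 0, 0], [0, 0, 0, 0, 0, 0], [0, 0, 0, 0, 0, 0], [0, 0, 0, 0, 0, 0], [0, 0, 0, 0, 0, 0], [0, 0, 0, 0, 0, 0], [0, 0, 0, 0, 0, 0], [0, 0, 0, 0, 0, 0]]], "gripper": -1, "squeeze": 50}}

```text
t: 15.4
tool_pos: [0.5212, 0.375, 0.0795]
orientation: [-3.013, -0.889, -0.001]
force: [-1.9, -0.9, 3.3]
opening: 0.0137
gripper_force: 50.0
```

```bash
python3 st.py; python3 -c "
from h import *;print(monitor.read_state()['wrist_torque'])"
```

```text
15.4 [521.2 375.   79.5] yaw -57.1 tz [ 4.e-04  3.e-04 -1.e+00] F [-1.9 -0.9  3.3] op 0.0137 50.00093936920166 q6 1.54
[-0.12241235  0.29392718  0.02489046]
```

Emit:
{"fn": "arm_command", "kwargs": {"deltas": [[[0, 0, 0.1, 0, 0, 0], [0, 0, 0.3, 0, 0, 0], [0, 0, 0.4, 0, 0, 0], [0, 0, 0.5, 0, 0, 0], [0, 0, 0.5, 0, 0, 0], [0, 0, 0.5, 0, 0, 0], [0, 0, 0.5, 0, 0, 0], [0, 0, 0.5, 0, 0, 0], [0, 0, 0.5, 0, 0, 0], [0, 0, 0.5, 0, 0, 0], [0, 0, 0, 0, 0, 0], [0, 0, 0, 0, 0, 0]]]}}

```text
t: 16.4
tool_pos: [0.5213, 0.375, 0.1227]
orientation: [-3.013, -0.889, -0.001]
force: [0.5, -0.5, -3.5]
opening: 0.0134
gripper_force: 50.0
```

```bash
python3 st.py; python3 - <<'E'
from h import *
print(monitor.read_state()['wrist_torque'])
t=eyes.read_camera("top");s=eyes.read_camera("side")
a=cv2.resize(t[140:280,140:320],None,fx=2.2,fy=2.2,interpolation=cv2.INTER_CUBIC);b=cv2.resize(s[110:250,220:400],None,fx=2.2,fy=2.2,interpolation=cv2.INTER_CUBIC)
cv2.imwrite("pics/b2.png",np.hstack([a,b]))
E
```

```text
16.4 [521.3 375.  122.7] yaw -57.1 tz [ 8.e-04  5.e-04 -1.e+00] F [ 0.5 -0.5 -3.5] op 0.0134 49.997883439064026 q6 1.54
[-0.02871318  0.09078235  0.04322615]
```

View pics/b2.png

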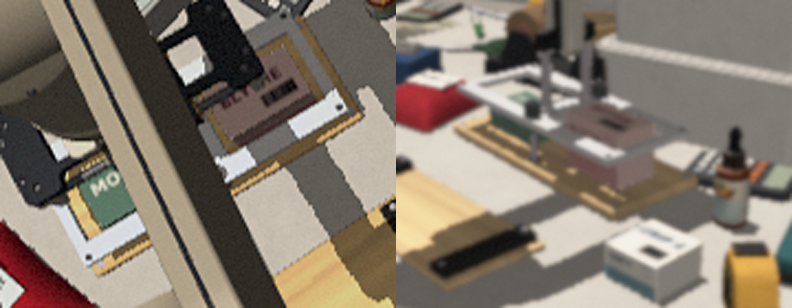

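Template is level, off the dowels, cartons undisturbed. Raise and carry to the stand.

Emit:
{"fn": "arm_command", "kwargs": {"deltas": [[[0, 0, 0.8, 0, 0, 0], [0, 0, 1.2, 0, 0, 0], [0, 0, 1.3, 0, 0, 0], [0, 0, 1.3, 0, 0, 0], [0, 0, 0.9, 0, 0, 0], [0, 0, 0, 0, 0, 0], [-0.8, -0.65, 0, 0, 0, 0], [-1.3, -1.05, 0, 0, 0, 0.25], [-1.6, -1.3, 0, 0, 0, 0.25], [-1.6, -1.3, 0, 0, 0, 0.25], [-1.6, -1.3, 0, 0, 0, 0.25], [-1.6, -1.3, 0, 0, 0, 0.25]]]}}

```text
t: 17.5
tool_pos: [0.4351, 0.3052, 0.1769]
orientation: [3.003, 0.922, -0.0]
force: [-0.2, 0.4, -3.4]
opening: 0.014
gripper_force: 50.0
```

Emit:
{"fn": "arm_command", "kwargs": {"deltas": [[[-1.6, -1.3, 0, 0, 0, 0.25], [-1.6, -1.3, 0, 0, 0, 0.25], [-1.6, -1.3, 0, 0, 0, 0.25], [-1.2, -0.95, 0, 0, 0, 0.25], [-0.8, -0.7, 0, 0, 0, 0.25], [0, 0, -1.5, 0, 0, 0], [0, 0, -2, 0, 0, 0], [0, 0, -1.5, 0, 0, 0], [0, 0, -1, 0, 0, 0], [0, 0, 0, 0, 0, 0], [0, 0, 0, 0, 0, 0], [0, 0, 0, 0, 0, 0]]]}}

```text
t: 18.5
tool_pos: [0.3686, 0.2506, 0.1182]
orientation: [-2.993, -0.954, -0.002]
force: [-0.1, 0.3, -2.8]
opening: 0.0134
gripper_force: 50.0
```

```bash
python3 st.py; python3 - <<'E'
from h import *
t=eyes.read_camera("top");s=eyes.read_camera("side")
a=cv2.resize(t[200:345,200:380],None,fx=2.2,fy=2.2,interpolation=cv2.INTER_CUBIC);b=cv2.resize(s[120:265,160:340],None,fx=2.2,fy=2.2,interpolation=cv2.INTER_CUBIC)
cv2.imwrite("pics/b3.png",np.hstack([a,b]))
E
```

```text
18.5 [368.6 250.6 118.2] yaw -54.6 tz [ 1.2e-03  6.0e-04 -1.0e+00] F [-0.1  0.3 -2.8] op 0.0134 49.99791383743286 q6 1.44
```

View pics/b3.png

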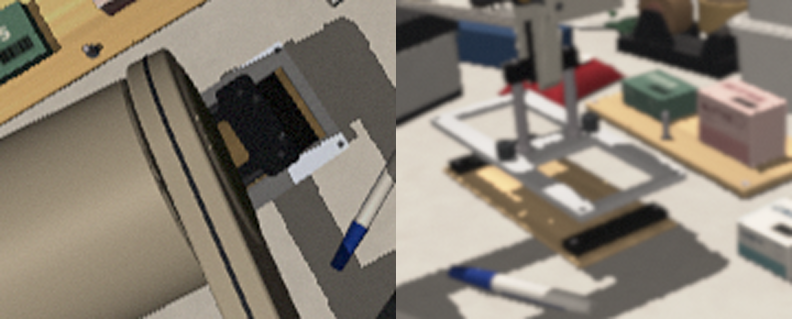

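Template hangs level, above the stand and aligned with it; cartons stand undisturbed on the jig. Lower.

Emit:
{"fn": "arm_command", "kwargs": {"deltas": [[[-0.05, 0, -0.8, 0, 0, 0], [0, 0, -1, 0, 0, 0], [0, 0, -0.8, 0, 0, 0], [0, 0, -0.4, 0, 0, 0], [0, 0, -0.2, 0, 0, 0], [0, 0, -0.1, 0, 0, 0], [0, 0, -0.1, 0, 0, 0], [0, 0, 0, 0, 0, 0], [0, 0, 0, 0, 0, 0], [0, 0, 0, 0, 0, 0]]]}}

```text
t: 19.43
tool_pos: [0.3679, 0.2505, 0.0834]
orientation: [-2.993, -0.955, -0.002]
force: [0.3, -1.4, -1.7]
opening: 0.0139
gripper_force: 50.0
```

```bash
python3 st.py
```

```text
19.43 [367.9 250.5  83.4] yaw -54.6 tz [ 9.e-04  5.e-04 -1.e+00] F [ 0.3 -1.4 -1.7] op 0.0139 49.99824106693268 q6 1.44
```

Nearly down; settle onto the strips.

Emit:
{"fn": "arm_command", "kwargs": {"deltas": [[[0, 0, -0.06, 0, 0, 0], [0, 0, -0.04, 0, 0, 0], [0, 0, 0, 0, 0, 0], [0, 0, 0, 0, 0, 0], [0, 0, 0, 0, 0, 0]]]}}

```text
t: 19.85
tool_pos: [0.368, 0.2505, 0.0834]
orientation: [-2.993, -0.955, -0.001]
force: [-4.9, -3.2, 9.0]
opening: 0.0136
gripper_force: 50.0
```

```bash
python3 st.py
```

```text
19.85 [368.  250.5  83.4] yaw -54.6 tz [ 8.e-04  4.e-04 -1.e+00] F [-4.9 -3.2  9. ] op 0.0136 50.00169217586517 q6 1.44
```

Emit:
{"fn": "arm_command", "kwargs": {"deltas": [[[0, 0, 0, 0, 0, 0], [0, 0, 0, 0, 0, 0], [0, 0, 0, 0, 0, 0], [0, 0, 0, 0, 0, 0], [0, 0, 1, 0, 0, 0], [0, 0, 3, 0, 0, 0], [0, 0, 3.6, 0, 0, 0], [0, 0, 3.6, 0, 0, 0], [-1, -3, 3, 0, 0, 6.7], [-1, -3, 0, 0, 0, 6.7], [-1, -3, 0, 0, 0, 6.7], [0, -3, 0, 0, 0, 6.7]]], "gripper": -0.1}}

```text
t: 20.85
tool_pos: [0.3372, 0.1328, 0.2244]
orientation: [2.69, 1.621, 0.003]
force: [0.9, -0.4, 0.1]
opening: 0.0418
gripper_force: 0.0
```

```bash
python3 st.py; python3 - <<'E'
from m import *
T=grab("top",3);S=grab("side",3);cv2.imwrite("pics/T2.png",T);cv2.imwrite("pics/S2.png",S)
cv2.imwrite("pics/v2.png",np.vstack([np.hstack([cv2.resize(T[140:270,150:320],None,fx=2.3,fy=2.3,interpolation=2),cv2.resize(T[100:230,270:440],None,fx=2.3,fy=2.3,interpolation=2)]),
 np.hstack([cv2.resize(S[120:250,240:410],None,fx=2.3,fy=2.3,interpolation=2),cv2.resize(S[120:250,170:340],None,fx=2.3,fy=2.3,interpolation=2)])]))
E
```

```text
20.85 [337.2 132.8 224.4] yaw -27.8 tz [ 1.9e-03  5.0e-04 -1.0e+00] F [ 0.9 -0.4  0.1] op 0.0418 0.0 q6 0.72
```

View pics/v2.png

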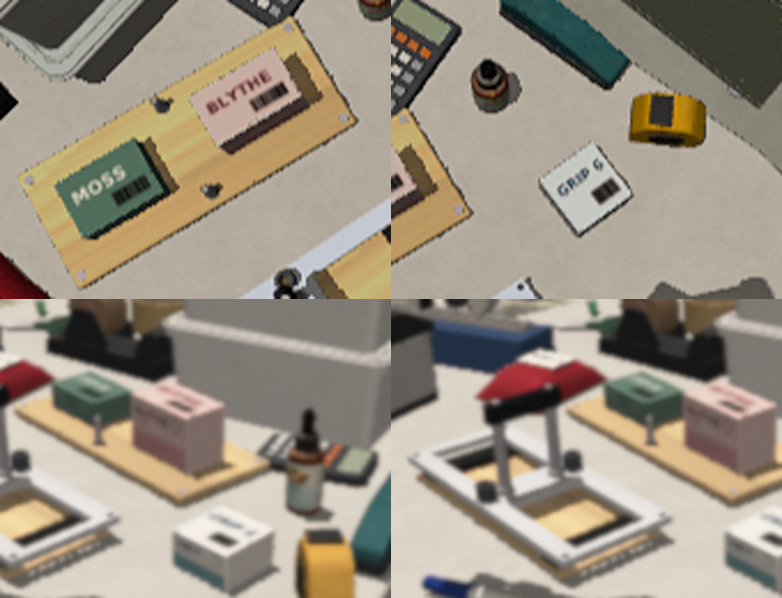

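Jig panel: green and pink well placed, dowels at (162,104),(210,190) of the panel; the template sits on the stand; dropper teat at panel (488,67) and (307,415). Measure all.

```bash
cat > d2.py <<'E'
from m import *
import sys
T=cv2.imread("pics/T2.png");S=cv2.imread("pics/S2.png")
h,s,v=[c.astype(int) for c in cv2.split(cv2.cvtColor(T,cv2.COLOR_BGR2HSV))]
def close(m,k=5):return cv2.morphologyEx(m.astype(np.uint8),cv2.MORPH_CLOSE,np.ones((k,k)))
a=np.radians(33.1);X=np.array([np.cos(a),np.sin(a)]);Y=np.array([-X[1],X[0]])
w=(h>12)&(h<28)&(s>70)&(v>70)
w[:,:150]=0
print("jig",j:=rect("top",close(w|((h>60)&(h<100)&(s>50)),3),.012,(235,225)))
g=close((h>60)&(h<100)&(s>50)&(v>75));print("green",G:=rect("top",g,.042,(185,225)))
p=close(((h<12)|(h>168))&(s>30)&(s<75)&(v>125));print("pink",P:=rect("top",p,.072,(250,195)))
print("white",rect("top",close((s<20)&(v>130),3),.036,(520-391)//2+282 and (345,178)))
for n,r in(("jig",j),("green",G),("pink",P)):
    if r: d=np.array(r[0])-np.array([521.1,374.9]);print(n,"in jig",(d@X).round(1),(d@Y).round(1))
print("teat",tri([[312.2,129]],[[373.5,170.4]]).round(4))
# teat blob in top, side
dm=(v<45)&(np.hypot(np.arange(640)[None]-312,np.arange(400)[:,None]-130)<9)
ys,xs=np.nonzero(dm);print("teat blob",xs.mean(),ys.mean(),len(xs),plane("top",[[xs.mean(),ys.mean()]],.092).round(4))
am=(h<16)&(s>70)&(v>30)&(np.hypot(np.arange(640)[None]-312,np.arange(400)[:,None]-136)<16)
ys,xs=np.nonzero(am);print("amber",xs.min(),xs.max(),ys.min(),ys.max(),[plane("top",[[(xs.min()+xs.max())/2,0+ys.max()]],.03).round(4)])
# side silhouette column centre of bottle vs world: lateral line
for row in (190,200,210,215,220):
    print(row,S[row,355:395:2].mean(1).round().astype(int))
for x,y in [(0.66,.205),(.665,.205)]:
    print(proj("side",[[x,y,.03]]).round(1),proj("side",[[x,y,.1]]).round(1),proj("top",[[x,y,.1],[x,y,.065],[x,y,0]]).round(1))
E
python3 d2.py
```

```text
jig (array([521.3, 375. ]), array([120.3, 288.7]), 33.1, np.int32(6218))
green (array([481.4, 434.3]), array([53.8, 78.3]), 33.1, np.int32(952))
pink (array([559.8, 314.1]), array([49. , 84.4]), 33.2, np.int32(1001))
white (array([573.5, 120.3]), array([60.4, 60. ]), 37.7, np.int32(751))
jig in jig 0.2 -0.0
green in jig -0.8 71.4
pink in jig -0.8 -72.1
teat [[0.6642 0.2067 0.0936]]
teat blob 312.8961038961039 132.0 77 [[0.658  0.2053 0.092 ]]
amber 305 320 128 143 [array([[0.6536, 0.2085, 0.03  ]])]
190 [154  90  71  76  79  77  55  46  48  48  45  43  50  95 106  80  88 138
 163 164]
200 [213 215 214 213 192 111  87  88  99 122 130 119 114 169 181 145 124 115
  76  58]
210 [211 211 212 210 185  94  88  98 102 105 103  92 113 180 204 210 211 212
 212 211]
215 [209 209 211 211 210 211 209 191 169 109  98  99  99 101 139 200 209 209
 210 209]
220 [235 221 201 209 210 209 210 211 196 144 130 128 113 111 112 114 148 202
 209 194]
[[369.6 198.8]] [[371.6 168. ]] [[312.9 129.7]
 [313.6 135.1]
 [314.8 144.1]]
[[371.9 198.6]] [[374.  167.9]] [[313.  127.3]
 [313.7 132.8]
 [314.9 141.9]]
```

Placements are within 1 mm of nominal. Now the dropper at about (664, 206).

Emit:
{"fn": "arm_command", "kwargs": {"deltas": [[[3.27, 0.73, 0, 0, 0, 6.09], [3.27, 0.73, 0, 0, 0, 6.09], [3.27, 0.73, 0, 0, 0, 6.09], [3.27, 0.73, 0, 0, 0, 6.09], [3.27, 0.73, 0, 0, 0, 6.09], [3.27, 0.73, 0, 0, 0, 6.09], [3.27, 0.73, 0, 0, 0, 6.09], [3.27, 0.73, 0, 0, 0, 6.09], [3.27, 0.73, 0, 0, 0, 6.09], [3.27, 0.73, 0, 0, 0, 6.09], [0, 0, -3, 0, 0, 0], [0, 0, -3, 0, 0, 0]]], "gripper": 0.6, "squeeze": 15}}

```text
t: 22.15
tool_pos: [0.6684, 0.2093, 0.1629]
orientation: [1.506, 2.754, 0.005]
force: [-0.6, -0.9, -1.4]
opening: 0.0744
gripper_force: 0.0
```

Emit:
{"fn": "arm_command", "kwargs": {"deltas": [[[0, 0, -2, 0, 0, 0], [0, 0, 0, 0, 0, 0], [0, 0, 0, 0, 0, 0], [0, 0, 0, 0, 0, 0]]]}}

```text
t: 22.48
tool_pos: [0.6655, 0.2078, 0.1442]
orientation: [1.507, 2.756, 0.002]
force: [0.1, -0.1, 0.0]
opening: 0.0747
gripper_force: 0.0
```

```bash
python3 st.py; python3 - <<'E'
from h import *
t=eyes.read_camera("top");s=eyes.read_camera("side")
a=cv2.resize(t[80:200,250:370],None,fx=3.3,fy=3.3,interpolation=cv2.INTER_CUBIC);b=cv2.resize(s[120:240,310:430],None,fx=3.3,fy=3.3,interpolation=cv2.INTER_CUBIC)
cv2.imwrite("pics/k1.png",np.hstack([a,b]))
p=monitor.read_state()['tool_pos'];print("tcp proj side",proj("side",[p]),"tool axis down at z .05",proj("side",[[p[0],p[1],.05],[p[0],p[1],.1]]))
E
```

```text
22.48 [665.5 207.8 144.2] yaw 32.7 tz [ 1.3e-03  4.0e-04 -1.0e+00] F [ 0.1 -0.1  0. ] op 0.0747 0.0 q6 -0.34
tcp proj side [[375.75350935 146.05355888]] tool axis down at z .05 [[372.84077542 189.52522739]
 [374.32563824 167.36410123]]
```

View pics/k1.png

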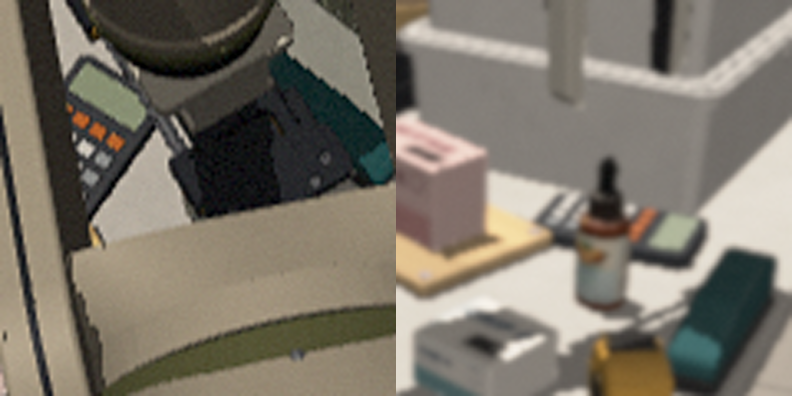

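Emit:
{"fn": "arm_command", "kwargs": {"deltas": [[[-0.1, -0.15, -2.5, 0, 0, 0.4], [0, 0, -3, 0, 0, 0], [0, 0, -3, 0, 0, 0], [0, 0, -1.5, 0, 0, 0], [0, 0, -0.6, 0, 0, 0], [0, 0, 0, 0, 0, 0], [0, 0, 0, 0, 0, 0]]]}}

```text
t: 23.17
tool_pos: [0.6653, 0.2054, 0.0389]
orientation: [1.497, 2.76, 0.003]
force: [0.5, 0.1, -0.4]
opening: 0.0745
gripper_force: 0.0
```

Emit:
{"fn": "arm_command", "kwargs": {"deltas": [[[0, 0, 0, 0, 0, 0], [0, 0, 0, 0, 0, 0], [0, 0, 0, 0, 0, 0], [0, 0, 0, 0, 0, 0], [0, 0, 0, 0, 0, 0], [0, 0, 0, 0, 0, 0], [0, 0, 0, 0, 0, 0], [0, 0, 0, 0, 0, 0]]], "gripper": -1}}

```text
t: 23.83
tool_pos: [0.6641, 0.2051, 0.0368]
orientation: [1.498, 2.761, 0.0]
force: [0.1, 0.1, 0.3]
opening: 0.0318
gripper_force: 14.9
```

```bash
python3 st.py
```

```text
23.83 [664.1 205.1  36.8] yaw 33.0 tz [ 0. -0. -1.] F [0.1 0.1 0.3] op 0.0318 14.911197103052416 q6 -0.35
```

Emit:
{"fn": "arm_command", "kwargs": {"deltas": [[[0, 0, 2, 0, 0, 0], [0, 0, 3, 0, 0, 0], [0, 0, 3, 0, 0, 0], [0, 0, 2, 0, 0, 0], [-1.2, 1.43, 0, 0, 0, 0], [-2.04, 2.425, 0, 0, 0, 0], [-2.04, 2.425, 0, 0, 0, 0], [-2.04, 2.425, 0, 0, 0, 0], [-2.04, 2.425, 0, 0, 0, 0], [-2.04, 2.425, 0, 0, 0, 0], [-2.04, 2.425, 0, 0, 0, 0], [-0.85, 1.0, 0, 0, 0, 0]]]}}

```text
t: 24.83
tool_pos: [0.5171, 0.3779, 0.1354]
orientation: [-1.493, -2.761, 0.002]
force: [0.6, 0.2, -1.3]
opening: 0.0319
gripper_force: 14.9
```

Emit:
{"fn": "arm_command", "kwargs": {"deltas": [[[0, 0, 0, 0, 0, 0], [0, 0, -2, 0, 0, 0], [0, 0, 0, 0, 0, 0], [0, 0, 0, 0, 0, 0], [0, 0, 0, 0, 0, 0]]]}}

```text
t: 25.25
tool_pos: [0.5213, 0.374, 0.1166]
orientation: [-1.499, -2.76, 0.002]
force: [0.1, -0.6, -1.1]
opening: 0.0321
gripper_force: 14.9
```

```bash
python3 st.py; python3 - <<'E'
from h import *
s=eyes.read_camera("side");cv2.imwrite("pics/S3.png",s)
b=cv2.resize(s[90:230,220:390],None,fx=3,fy=3,interpolation=cv2.INTER_CUBIC)
cv2.imwrite("pics/k2.png",b)
p=monitor.read_state()['tool_pos']
for dz in(-.037,0,.02,.06): print(dz,(proj("side",[p+[0,0,dz]])[0]-[220,90])*3)
E
```

```text
25.25 [521.3 374.  116.6] yaw 33.0 tz [-9.e-04 -7.e-04 -1.e+00] F [ 0.1 -0.6 -1.1] op 0.0321 14.905340396193196 q6 -0.03
-0.037 [229.20691843 183.06949055]
0 [228.15277203 138.12481365]
0.02 [227.56776746 113.18250835]
0.06 [226.36428784  61.87084773]
```

View pics/k2.png

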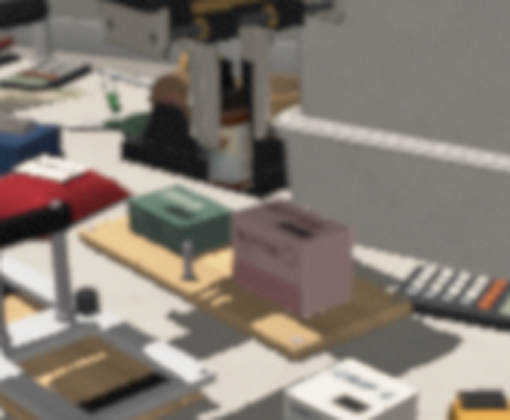

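```bash
python3 - <<'E'
from h import *
s=cv2.imread("pics/S3.png")
for r in(136,140,144,147,150): print(r,[tuple(int(k) for k in s[r,c]) for c in range(286,310,1)][::1] if r==144 else s[r,284:312].mean(1).astype(int))
p=monitor.read_state()['tool_pos'];a=np.radians(33);Y=np.array([-np.sin(a),np.cos(a),0])
for e in(-.005,0,.005):
    print(e,proj("side",[p+Y*e+[0,0,-.02]]),proj("side",[p+Y*e+[0,0,-.037]]))
E
```

```text
136 [ 54  74  91  99 100 104 109 109 106  97  93 101 115 127 132 125 116 105
  93  75  59  64  67  58  47  38  34  39]
140 [ 25  31  37  49  59  67  79  87  94  99 107 118 127 131 130 124 117 107
  97  79  50  29  25  25  21  24  24  24]
144 [(27, 24, 24), (26, 25, 26), (35, 37, 36), (58, 59, 57), (83, 87, 81), (96, 102, 94), (105, 112, 101), (112, 120, 112), (119, 124, 119), (123, 128, 123), (124, 129, 125), (124, 129, 126), (121, 126, 124), (116, 122, 122), (105, 113, 117), (93, 102, 106), (85, 93, 99), (65, 71, 76), (42, 44, 46), (27, 27, 27), (26, 24, 26), (26, 25, 25), (26, 25, 25), (27, 27, 27)]
147 [ 26  19  22  25  33  61  86 100 106 112 116 118 119 120 118 115 111 103
  95  76  48  27  25  26  27  28  27  25]
150 [144 126 118 105  82  79  87  80  78  82  87  90  93  93  90  86  80  74
  66  60  39  28  26  23  22  21  23  21]
-0.005 [[297.5585262  144.75377238]] [[297.70880953 151.59322377]]
0 [[296.24234323 144.20297094]] [[296.40230614 151.02316352]]
0.005 [[294.93525407 143.65597511]] [[295.10476    150.45701153]]
```

The bottle is centred in the grip (measured 296.3 against 296.2 predicted). Lower.

Emit:
{"fn": "arm_command", "kwargs": {"deltas": [[[0, 0.1, -1.5, 0, 0, 0], [0, 0, -2, 0, 0, 0], [0, 0, -1.6, 0, 0, 0], [0, 0, -0.8, 0, 0, 0], [0, 0, -0.5, 0, 0, 0], [0, 0, -0.2, 0, 0, 0], [0, 0, -0.1, 0, 0, 0], [0, 0, 0, 0, 0, 0], [0, 0, 0, 0, 0, 0], [0, 0, 0, 0, 0, 0]]]}}

```text
t: 26.13
tool_pos: [0.5217, 0.3763, 0.0509]
orientation: [1.498, 2.761, 0.002]
force: [-0.6, -0.4, 0.4]
opening: 0.0319
gripper_force: 14.9
```

```bash
python3 st.py
```

```text
26.13 [521.7 376.3  50.9] yaw 33.0 tz [ 1.3e-03  9.0e-04 -1.0e+00] F [-0.6 -0.4  0.4] op 0.0319 14.90510554230923 q6 -0.03
```

Emit:
{"fn": "arm_command", "kwargs": {"deltas": [[[-0.05, -0.12, -0.1, 0, 0, 0], [0, 0, -0.1, 0, 0, 0], [0, 0, 0, 0, 0, 0], [0, 0, 0, 0, 0, 0], [0, 0, 0, 0, 0, 0]]]}}

```text
t: 26.55
tool_pos: [0.5212, 0.375, 0.0486]
orientation: [1.498, 2.761, 0.002]
force: [0.7, -0.2, 3.8]
opening: 0.0316
gripper_force: 14.9
```

```bash
python3 st.py
```

```text
26.55 [521.2 375.   48.6] yaw 33.0 tz [ 1.2e-03  6.0e-04 -1.0e+00] F [ 0.7 -0.2  3.8] op 0.0316 14.948018404247705 q6 -0.03
```

Emit:
{"fn": "arm_command", "kwargs": {"deltas": [[[0, 0, 0, 0, 0, 0], [0, 0, 0, 0, 0, 0], [0, 0, 0, 0, 0, 0], [0, 0, 0, 0, 0, 0], [0, 0, 1.5, 0, 0, 0], [0, 0, 3.5, 0, 0, 0], [0, 0, 3.5, 0, 0, 0], [0, 0, 3.5, 0, 0, 0], [0, 0, 2, 0, 0, 0], [0.65, -3.185, 0, 0, 0, 0.58], [0.65, -3.185, 0, 0, 0, 0.58], [0.65, -3.185, 0, 0, 0, 0.58]]], "gripper": 0.55}}

```text
t: 27.55
tool_pos: [0.5402, 0.2786, 0.1883]
orientation: [1.453, 2.785, 0.001]
force: [0.1, 0.1, -1.2]
opening: 0.0718
gripper_force: 0.0
```

Emit:
{"fn": "arm_command", "kwargs": {"deltas": [[[0.65, -3.185, 0, 0, 0, 0.58], [0.65, -3.185, 0, 0, 0, 0.58], [0.65, -3.185, 0, 0, 0, 0.58], [0.65, -3.185, 0, 0, 0, 0.58], [0.65, -3.185, 0, 0, 0, 0.58], [0, 0, -3, 0, 0, 0], [0, 0, -3.5, 0, 0, 0], [0, 0, -3.5, 0, 0, 0], [0, 0, 0, 0, 0, 0], [0, 0, 0, 0, 0, 0], [0, 0, 0, 0, 0, 0]]], "gripper": 1}}

```text
t: 28.47
tool_pos: [0.5734, 0.1201, 0.0896]
orientation: [1.384, 2.819, 0.001]
force: [0.4, -0.2, 1.0]
opening: 0.0931
gripper_force: 0.0
```

```bash
python3 st.py
```

```text
28.47 [573.4 120.1  89.6] yaw 37.7 tz [ 1.3e-03  2.0e-04 -1.0e+00] F [ 0.4 -0.2  1. ] op 0.0931 0.0 q6 -0.54
```

Emit:
{"fn": "arm_command", "kwargs": {"deltas": [[[0, 0, -2.5, 0, 0, 0], [0, 0, -2.5, 0, 0, 0], [0, 0, -1.7, 0, 0, 0], [0, 0, -0.7, 0, 0, 0], [0, 0, 0, 0, 0, 0], [0, 0, 0, 0, 0, 0]]]}}

```text
t: 28.97
tool_pos: [0.5742, 0.1202, 0.016]
orientation: [1.384, 2.818, 0.002]
force: [-0.3, 1.2, 0.7]
opening: 0.0931
gripper_force: 0.0
```

Emit:
{"fn": "arm_command", "kwargs": {"deltas": [[[0, 0, 0, 0, 0, 0], [0, 0, 0, 0, 0, 0], [0, 0, 0, 0, 0, 0], [0, 0, 0, 0, 0, 0], [0, 0, 0, 0, 0, 0], [0, 0, 0, 0, 0, 0], [0, 0, 0, 0, 0, 0]]], "gripper": -1, "squeeze": 15}}

```text
t: 29.55
tool_pos: [0.5728, 0.1199, 0.0141]
orientation: [1.385, 2.819, 0.0]
force: [-0.7, 0.3, 1.0]
opening: 0.06
gripper_force: 15.0
```

```bash
python3 st.py; python3 - <<'E'
from m import *
T=grab("top",3);S=grab("side",3)
cv2.imwrite("pics/v3.png",np.hstack([cv2.resize(T[140:270,150:320],None,fx=2.3,fy=2.3,interpolation=2),cv2.resize(S[80:210,240:410],None,fx=2.3,fy=2.3,interpolation=2)]))
E
```

```text
29.55 [572.8 119.9  14.1] yaw 37.7 tz [ 4.e-04  1.e-04 -1.e+00] F [-0.7  0.3  1. ] op 0.06 14.996877908706665 q6 -0.54
```

View pics/v3.png

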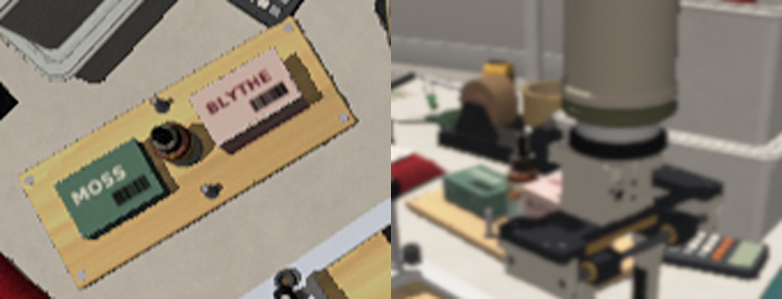

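The bottle stands upright midway between the cartons (top half (172,142)). Carry the white carton over.

Emit:
{"fn": "arm_command", "kwargs": {"deltas": [[[0, 0, 3, 0, 0, 0], [0, 0, 4, 0, 0, 0], [0, 0, 4, 0, 0, 0], [0, 0, 4, 0, 0, 0], [-0.913, 3.147, 0, 0, 0, -0.46], [-0.913, 3.147, 0, 0, 0, -0.46], [-0.913, 3.147, 0, 0, 0, -0.46], [-0.913, 3.147, 0, 0, 0, -0.46], [-0.913, 3.147, 0, 0, 0, -0.46], [-0.913, 3.147, 0, 0, 0, -0.46], [-0.913, 3.147, 0, 0, 0, -0.46], [-0.913, 3.147, 0, 0, 0, -0.46]]]}}

```text
t: 30.85
tool_pos: [0.4986, 0.3729, 0.1631]
orientation: [-1.475, -2.773, 0.001]
force: [-0.2, -0.4, -1.0]
opening: 0.0603
gripper_force: 15.0
```

Emit:
{"fn": "arm_command", "kwargs": {"deltas": [[[-0.913, 3.147, 0, 0, 0, -0.46], [-0.913, 3.147, 0, 0, 0, -0.46], [0, 0, 0, 0, 0, 0], [0, 0, -2.5, 0, 0, 0], [0, 0, -3, 0, 0, 0], [0, 0, -2.5, 0, 0, 0], [0, 0, -1.3, 0, 0, 0], [0, 0, -0.5, 0, 0, 0], [0, 0, 0, 0, 0, 0], [0, 0, 0, 0, 0, 0], [0, 0, 0, 0, 0, 0]]]}}

```text
t: 31.77
tool_pos: [0.4827, 0.4354, 0.0681]
orientation: [1.497, 2.761, 0.005]
force: [1.0, 0.0, 0.2]
opening: 0.0603
gripper_force: 15.0
```

```bash
python3 st.py
```

```text
31.77 [482.7 435.4  68.1] yaw 33.1 tz [ 0.0026  0.002  -1.    ] F [1.  0.  0.2] op 0.0603 14.9964639544487 q6 0.08
```

Emit:
{"fn": "arm_command", "kwargs": {"deltas": [[[-0.1, -0.07, -0.5, 0, 0, 0], [0, 0, -0.3, 0, 0, 0], [0, 0, -0.15, 0, 0, 0], [0, 0, 0, 0, 0, 0], [0, 0, 0, 0, 0, 0], [0, 0, 0, 0, 0, 0]]]}}

```text
t: 32.27
tool_pos: [0.4803, 0.4338, 0.0563]
orientation: [-1.497, -2.762, 0.0]
force: [0.1, -0.7, -0.9]
opening: 0.0605
gripper_force: 15.0
```

```bash
python3 st.py
```

```text
32.27 [480.3 433.8  56.3] yaw 33.1 tz [-1.e-04 -1.e-04 -1.e+00] F [ 0.1 -0.7 -0.9] op 0.0605 14.997391998767853 q6 0.08
```

Emit:
{"fn": "arm_command", "kwargs": {"deltas": [[[0.12, 0.08, 0, 0, 0, 0], [0, 0, -0.05, 0, 0, 0], [0, 0, -0.03, 0, 0, 0], [0, 0, 0, 0, 0, 0], [0, 0, 0, 0, 0, 0]]]}}

```text
t: 32.68
tool_pos: [0.4818, 0.4348, 0.0563]
orientation: [1.497, 2.762, 0.001]
force: [-2.2, -1.0, 4.7]
opening: 0.0604
gripper_force: 15.0
```

```bash
python3 st.py
```

```text
32.68 [481.8 434.8  56.3] yaw 33.1 tz [ 4.e-04  3.e-04 -1.e+00] F [-2.2 -1.   4.7] op 0.0604 14.998015612363815 q6 0.08
```

Emit:
{"fn": "arm_command", "kwargs": {"deltas": [[[0, 0, 0, 0, 0, 0], [0, 0, 0, 0, 0, 0], [0, 0, 0, 0, 0, 0], [0, 0, 0, 0, 0, 0], [0, 0, 1.5, 0, 0, 0], [0, 0, 3.5, 0, 0, 0], [0, 0, 3.5, 0, 0, 0], [0, 0, 3.5, 0, 0, 0], [0, 0, 2, 0, 0, 0], [0, -3.5, 0, 0, 0, 0], [0, -3.5, 0, 0, 0, 0], [0, -3.5, 0, 0, 0, 0]]], "gripper": 0.7}}

```text
t: 33.68
tool_pos: [0.4815, 0.3291, 0.196]
orientation: [1.495, 2.762, 0.002]
force: [0.6, 0.8, -0.4]
opening: 0.0791
gripper_force: 0.0
```

Emit:
{"fn": "arm_command", "kwargs": {"deltas": [[[-1, -3.5, 0, 0, 0, 0], [-1, -3.5, 0, 0, 0, 0], [-1, -3.5, 0, 0, 0, 0], [-1, -3.5, 0, 0, 0, 0], [-1, -3.5, 0, 0, 0, 0], [-1, -3.5, 0, 0, 0, 0], [-1, -3.5, 0, 0, 0, 0], [-1, -3.5, 0, 0, 0, 0], [0, 0, 0, 0, 0, 0], [0, 0, 0, 0, 0, 0]]]}}

```text
t: 34.52
tool_pos: [0.4015, 0.0482, 0.1958]
orientation: [1.502, 2.758, 0.001]
force: [0.2, 0.2, 0.4]
opening: 0.079
gripper_force: 0.0
```

```bash
python3 st.py; python3 - <<'E'
from m import *
T=grab("top");S=grab("side");cv2.imwrite("pics/T4.png",T);cv2.imwrite("pics/S4.png",S)
h,s,v=[c.astype(int) for c in cv2.split(cv2.cvtColor(T,cv2.COLOR_BGR2HSV))]
def close(m,k=5):return cv2.morphologyEx(m.astype(np.uint8),cv2.MORPH_CLOSE,np.ones((k,k)))
pp=proj("top",[[.4815,.4345,.078]])[0].astype(int);print(pp)
w=close((s<20)&(v>130));
for k in range(-6,7,3):
    r=rect("top",w,.078,(pp[0]+k,pp[1]+k)); 
    if r: print("white",r);break
p=close(((h<12)|(h>168))&(s>30)&(s<75)&(v>125));print("pink",rect("top",p,.072,(250,195)))
pl=((s<25)&(v>130)).astype(np.uint8); poly=proj("top",[[.368+ (x*.8141-y*.5807),.2507+(x*.5807+y*.8141),.024] for x,y in [(-.066,-.146),(.066,-.146),(.066,.146),(-.066,.146)]]).astype(np.int32)
reg=np.zeros(pl.shape,np.uint8);cv2.fillPoly(reg,[poly],1);ys,xs=np.nonzero(cv2.morphologyEx(pl*reg,cv2.MORPH_OPEN,np.ones((2,2))))
print("template",cv2.minAreaRect((plane("top",np.c_[xs,ys],.024)[:,:2]*1000).astype(np.float32)))
# bottle: dark teat blob
d=(v<45)&(np.hypot(np.arange(640)[None]-225,np.arange(400)[:,None]-200)<9);ys,xs=np.nonzero(d);print("teat",len(xs),plane("top",[[xs.mean(),ys.mean()]],.1).round(4))
E
```

```text
34.52 [401.5  48.2 195.8] yaw 32.8 tz [ 1.2e-03  1.0e-04 -1.0e+00] F [0.2 0.2 0.4] op 0.079 0.0 q6 -0.58
[191 219]
white (array([481.1, 433.6]), array([58.6, 59.4]), 33.5, np.int32(833))
pink (array([560.3, 314. ]), array([48.3, 83.6]), 33.1, np.int32(966))
template ((367.1455078125, 249.13485717773438), (114.55262756347656, 269.75628662109375), 35.48714065551758)
teat 117 [[0.5177 0.3673 0.1   ]]
```

```bash
python3 - <<'E'
from m import *
out=[]
for n,f in(("top","pics/T4.png"),("side","pics/S4.png")):
    I=cv2.imread(f);v=I.max(2);e=proj(n,[[.5212,.375,.105],[.5212,.375,.095]]);p=e[0]
    yy,xx=np.mgrid[:400,:640];m=((v<40)&(np.hypot(xx-p[0],yy-p[1])<9)).astype(np.uint8)
    nl,lab,st,ce=cv2.connectedComponentsWithStats(m);print(n,e.round(1),st[1:].tolist(),ce[1:].round(1).tolist())
E
```

```text
top [[220.  197.7]
 [221.3 198.6]] [[216, 195, 13, 12, 82]] [[222.1, 199.3]]
side [[295.9 141. ]
 [296.  145. ]] [[291, 132, 6, 4, 17], [295, 136, 10, 14, 77]] [[293.9, 134.0], [299.8, 142.5]]
```

The bottle is upright where it should be, and every position checks out, so I'm handing the job in.

```bash
python3 -c "
from plant import ticket
print(ticket.close_job())"
```

```text
the job is handed in; nothing more can be done
None
```

The job is done in the order asked and handed in at about 35 s: both cartons are in place, the template is flat on the stand, and the bottle is upright in the middle. The white-and-blue carton is squarely on the green one, each placing measured within about 2 mm of its target except the bottle, which the cameras only showed upright and roughly mid-way.

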